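# Hold a sample bottle on the vortex mixer

## Task

Pick up the black-capped sample bottle, set it upright in the rubber cup on top of the vortex mixer and, with the bottle, press the cup straight down until its rim is level with the top of the blue collar round it, which is 8 mm down and well short of the stop. Keep it pressed at that level for at least three seconds and finish while still holding the bottle pressed there: do not let go. Touch the mixer with nothing but the bottle while you press, and leave the rinse cup, the beaker and the flask where they stand.

Things in the scene. Friction and masses are not known exactly. Their poses are not given: they have to be found in the camera images.
- bottle: the sample bottle to mix: round, upright, translucent white with a black screw cap (it stands on the right in a row with the rinse cup and the beaker, in any order), 37 mm across and 81 mm high in all, about 45 g (hidden: 30 to 75 g); the white body reaches to about 60 mm, the cap is a little narrower. Origin: centre of its underside; z up. Gripped by the body 50 mm above the underside the fingers stay clear of the cup and collar
- mixer: the vortex mixer, fixed to the bench: white and grey housing 120 (x) x 150 (y) x 62 mm, front panel with knob and red switch on its -x side; on top in the middle a blue fixed collar, 67 mm across at its foot and 63 at its top, inside which the black rubber cup slides up and down. Origin: centre of its underside, on the bench; z up
- cup_floor (a point): centre of the cup's inner floor, where the bottle's underside rests; it moves with the cup. Cup up: 80 mm above the bench, with the cup's rim 18 mm higher, at 98 mm. The round cup is 41.5 mm wide inside at its floor and 45 mm at its rim, 53 mm over the rim's outside. z up
- collar_top (a point): centre of the collar's top edge, fixed, 90 mm above the bench: the level to which the cup's rim, which stands 8 mm above it at rest, is to be pressed
- cup (a joint): the cup's travel in m: 0 up (where it starts), growing as it is pressed down, 0.008 with the rim level with the collar, 0.014 at the stop. The spring pushes back with about 3 N at the start of the travel, 8.3 N at 0.008 and 12.5 N at the stop, and lifts the cup again when let go
- rinse_cup: bystander: open cup of cloudy plastic, 47 mm across, 64 mm high; origin under its centre, z up. To be left alone
- beaker: bystander: small open glass beaker, 46 mm across, 56 mm high; origin under its centre, z up. To be left alone
- flask: bystander: small flask with a long neck and teal stopper, 41 mm across, 123 mm high, standing beyond the mixer; origin under its centre, z up. To be left alone
Not all that is in view belongs to the job. What is shaped like the bottle but brown or pink is not meant. Leave any yellow look-alike of the mixer alone.

How it is judged:
On the way, in this order (a step that is already met when the one before it is completed fails the run):
1. the bottle is lifted clear of the bench, held by the fingers (height (world z) of bottle above 0.04 m and contact force between the fingers and bottle above 1 N), for 0.2 s.
2. the bottle is seated upright in the cup and keeps the cup pressed level with the collar (8 mm, 2.5 mm either way) for three seconds without a break (value of joint cup between 0.0055 and 0.0105 m and horizontal distance between bottle and cup_floor below 0.006 m and z of bottle in the frame of cup_floor below 0.006 m and angle between bottle's own z axis and vertical below 0.15 rad and contact force between bottle and mixer above 3 N and contact force between the fingers and bottle above 2 N and contact force between each of the arm, the fingers and mixer below 1 N), for 3 s.
At the end, for the whole second after the job is handed in: Bottle upright (0.15 rad) on the cup's floor (6 mm, sideways too), fingers pushing on it (over 2 N) and it on the mixer (over 3 N); cup still, at 5.5 to 10.5 mm of travel; robot not touching the mixer (under 1 N); rinse cup, beaker and flask upright, within 20 mm of where they began (all of step 2 and velocity of joint cup between -0.01 and 0.01 m/s and distance of each of rinse_cup, beaker, flask from where it was at the start of the episode below 0.02 m and angle between each of rinse_cup, beaker, flask's own z axis and vertical below 0.2 rad); the arm keeps its last pose, push and grip.
It fails at once if the rinse cup, the beaker or the flask is pushed more than 20 mm or tipped over (distance of any of rinse_cup, beaker, flask from where it was at the start of the episode above 0.02 m or angle between any of rinse_cup, beaker, flask's own z axis and vertical above 0.5 rad).
It also fails if it takes over 56 s, if anything falls off the work surface, if the arm or the gripper's body presses on something with over 40 N, if the wrist force passes 120 N, or if a joint passes its speed limit or range.

## Robot

A 6-joint arm with a two-finger parallel gripper is mounted at the origin on a cart in front of the work surface, level with it; the furniture and walls round the work are solid. World frame = base frame: x ahead of the robot, y to its left, z up, the work surface at z = 0. Lengths are in m, angles in rad, forces in N, time in s.
With the tool pointing down it reaches from about 0.425 to 0.925 m from the base axis. Payload 12.5 kg.
Tool frame: the origin (TCP) lies between the finger pads; the fingertips stand 25 mm ahead of it and the grasp point (between the pads) lies 6 mm ahead of it (env.tcp_to_tips is the z of the fingertips in the tool frame, in m); z points along the fingers, y is the line along which they close (so a half turn about z gives the same grasp; the last joint's range is limited). The gripper opens to 85 mm and grips with 20 to 120 N. Pads are 22 mm wide; open, the fingers measure 114 mm over their backs; the gripper's body (76 mm by 85 mm) begins 54 mm behind the grasp point. The pads swing forward as they close: fully open they stand 13 mm farther back than shut.
Start: joints at [-0.106, 0.491, 1.559, -0, 1.092, -0.106], TCP at [0.625, 0, 0.256] pointing down, gripper open.
Joint ranges: [-3.1, 3.1], [-0.84, 2.19], [0.05, 2.79], [-1.13, 4.28], [0.06, 2.93], [-2.69, 2.69]. Speed limits (rad/s): [2.22, 2.22, 2.79, 3.14, 3.14, 3.14].

## Interface

Orientations are given as a unit quaternion [x, y, z, w].
In Python, from plant import env gives the robot as it stands. Calls block until the motion is done:
- env.move_to(position, orientation): joint-space move of the TCP to a pose.
- env.move_linear(position, orientation=None, velocity=0.15): straight line of the TCP; orientation=None keeps the orientation; velocity is the mean speed in m/s.
- env.move_joints(angles): joint-space move.
- env.gripper_to(opening, grip_force=None): finger opening in m; grip_force is the grip in N (None keeps the last); returns when the fingers have stopped.
- env.dwell(seconds).
- env.ik(position, orientation): joint angles nearest the present ones, or None.
- env.snapshot(name): name is "scene" or "side" or "wrist"; returns a dict with "frame" (480x640x3 uint8, red, green, blue), "fx", "fy", "cx", "cy" (pixels), "view" (4x4, takes a point from world to camera coordinates). Camera axes: x right, y down, z forward; pixel columns grow to the right and rows downward; lengths in m; the calibration is good to about 2 mm. A picture is of the moment at which its call begins. There is no depth.
A pose or a line that the arm cannot do raises env.MotionError and nothing moves.
- env.hand_in(): hands the job in; it is judged then, once.
Readings, each from a call of its own:
- env.current_clock(): time.
- env.current_q(): joint angles.
- env.current_joint_velocities(): joint speeds.
- env.current_joint_torque(): joint torques, N m.
- env.current_position(): TCP position.
- env.current_eef_rot(): TCP orientation.
- env.current_ft_force(): force on the tool from outside, world axes, zero at the start.
- env.current_wrist_torque(): the same for the moment, N m.
- env.current_gripper_width(): finger opening in m.
- env.current_grasp_force(): force on a finger pad.
Only numpy, scipy, OpenCV 4.12 (cv2) and the standard library are available. Lean on these libraries where they do the work, as an engineer would, in place of code of your own. Each camera call takes 0.05 s, during which the arm holds its last target. There are 200 camera calls.

## Working session

There is one attempt and no reset: what is moved stays moved. The work goes in short steps, each a Python script; the robot and the scene stay as the last script left them, time stands still between calls to the robot, and variables do not carry over. Pictures are saved under pics/ and viewed, at most 10 in all, crops included, and the job is handed in when it is done.

```bash
ls; mkdir -p pics
cat > h.py <<'E'
from plant import env
import numpy as np, cv2
def snap(n,f=None):
    s=env.snapshot(n)
    if f: cv2.imwrite('pics/'+f,s['frame'][:,:,::-1])
    return s
def ray(s,u,v):
    V=np.array(s['view']);R=V[:3,:3];t=V[:3,3]
    return -R.T@t, R.T@np.array([(u-s['cx'])/s['fx'],(v-s['cy'])/s['fy'],1])
def onz(s,u,v,z):
    c,d=ray(s,u,v); return c+d*(z-c[2])/d[2]
def proj(s,p):
    V=np.array(s['view']);q=V[:3,:3]@np.array(p)+V[:3,3]
    return s['fx']*q[0]/q[2]+s['cx'],s['fy']*q[1]/q[2]+s['cy']
E
python3 - <<'E'
from h import *
for n in ['scene','side','wrist']:
    s=snap(n,n+'0.png'); c,d=ray(s,320,240); print(n,c,d,s['fx'])
print(env.current_clock(),env.current_eef_rot())
E
```

```text
pics
scene [ 0.0518339  -0.72378363  0.74960783] [ 0.49795982  0.57871095 -0.64598077] 573.5020666213775
side [0.17820043 1.12782676 0.69866001] [ 0.26684188 -0.86750694 -0.41987095] 610.8551592657617
wrist [0.62533241 0.07846173 0.37311912] [-0.00606021 -0.32273051 -0.94667408] 347.74430739404335
0.15 [ 7.07109127e-01  7.07104317e-01 -2.61527257e-04 -3.13998093e-04]
```

View pics/scene0.png

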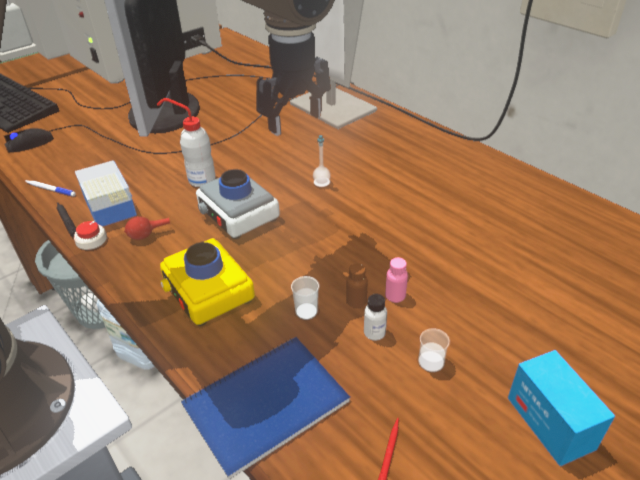

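View pics/side0.png

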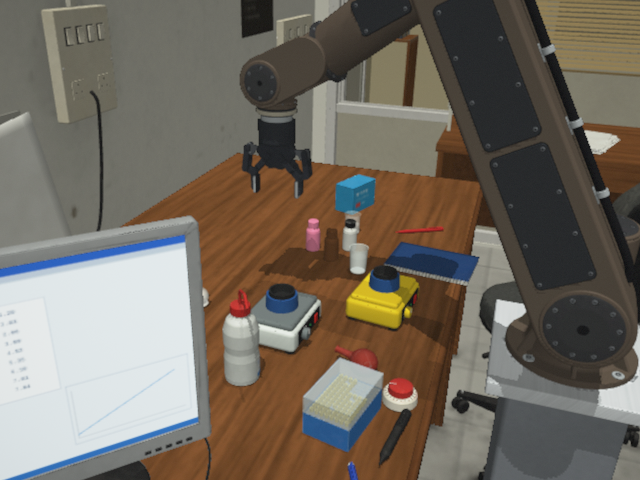

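View pics/wrist0.png

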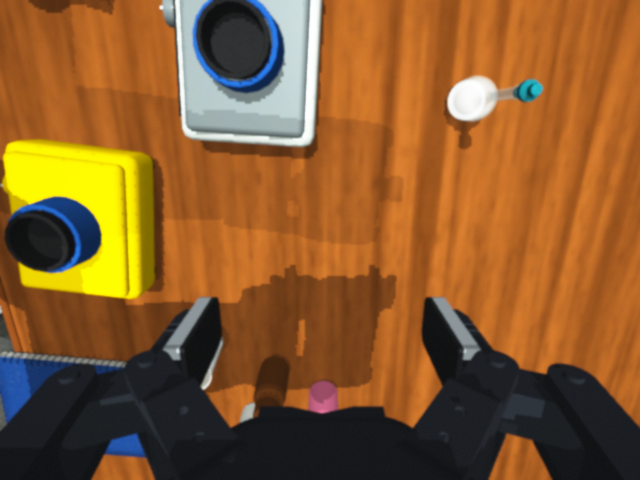

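The scene view shows the bottle's cap at (376,302), the rinse cup at (306,298), the beaker at (433,350), a brown decoy at (357,284) and a pink one at (397,280). The white mixer's cup is at (235,180). The wrist view shows the mixer's collar top at (238,42) and the flask at (472,98). The side view has the cap at (350,226).

Run:
```python
from h import *
s=snap('scene');w=snap('wrist');d=snap('side')
print('bottle scene cap top',onz(s,376,300,.081),'base',onz(s,375,333,.003))
print('bottle side',onz(d,350,222,.081))
for n,u,v,z in [('rinse',306,285,.064),('beaker',434,338,.056),('brown',357,268,.081),('pink',398,263,.081),('flask',321,140,.123),('cuprim',235,177,.098),('yellow',204,252,.09)]: print(n,onz(s,u,v,z))
print('collar wrist',onz(w,238,42,.09),'rim',onz(w,236,40,.098),'flask',onz(w,530,91,.123))
```

```text
bottle scene cap top [ 0.53360961 -0.29744128  0.081     ] base [ 0.53325672 -0.30001089  0.003     ]
bottle side [ 0.53217461 -0.28149609  0.081     ]
rinse [ 0.4844253  -0.18142566  0.064     ]
beaker [ 0.55885873 -0.3994521   0.056     ]
brown [ 0.56407633 -0.2230922   0.081     ]
pink [ 0.62432463 -0.26221907  0.081     ]
flask [0.75565131 0.08184602 0.123     ]
cuprim [0.55999748 0.1254019  0.098     ]
yellow [ 0.39102199 -0.01850042  0.09      ]
collar wrist [0.56431685 0.13409347 0.09      ] rim [0.56472144 0.13378512 0.098     ] flask [0.76425633 0.09811379 0.123     ]
```

```bash
cat >> h.py <<'E'
from scipy.spatial.transform import Rotation as Ro
def quat(deg): return (Ro.from_euler('z',deg,degrees=True)*Ro.from_quat([.70710678,.70710678,0,0])).as_quat()
E
python3 - <<'E'
from h import *
env.gripper_to(.068,30)
env.move_to([.533,-.296,.19],quat(-23))
s=snap('wrist','w1.png'); print(env.current_clock(),env.current_position(),env.current_q(),proj(s,[.533,-.296,.081]),env.current_ft_force())
np.save('w1.npy',s['view'])
E
```

```text
1.8833 [ 0.53371181 -0.29496053  0.19035081] [-6.13218007e-01  5.39945189e-01  1.66904811e+00  1.81139544e-04
  9.32051779e-01 -2.13711614e-01] (np.float64(321.11950407523017), np.float64(242.86914806499072)) [ 0.16769165 -0.33293444  0.21654695]
```

View pics/w1.png

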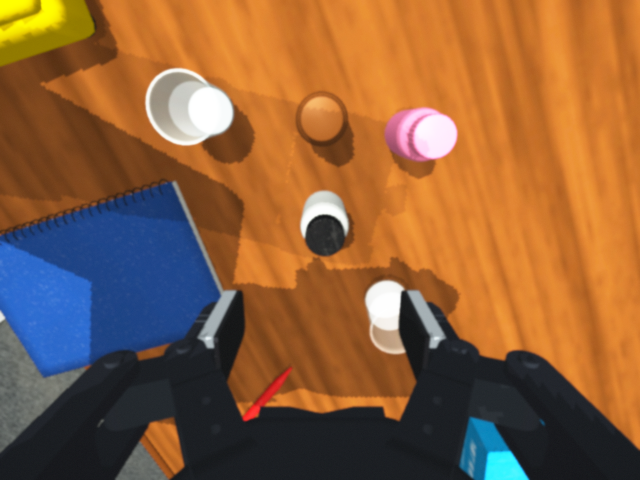

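The close wrist view shows the cap top centred at (325,235), the beaker's rim at (390,333) and the brown bottle at (322,118).

Run:
```python
from h import *
s=snap('wrist')
img=s['frame'];m=(img.max(2)<60).astype(np.uint8);m[:190]=0;m[270:]=0;m[:,:280]=0;m[:,370:]=0
c=max(cv2.findContours(m,0,2)[0],key=cv2.contourArea);e=cv2.minEnclosingCircle(c);print(e)
b=onz(s,325,235,.081)[:2];k=onz(s,390,333,.056)[:2];br=onz(s,321,116,.081)[:2]
print(b,k,br,np.linalg.norm(k-b))
R=Ro.from_euler('z',23,degrees=True).as_matrix()[:2,:2]
print('tool-frame (y-dir, x-dir) beaker',R@(k-b),'brown',R@(br-b))
```

```text
((324.5454406738281, 235.0), 19.79283905029297)
[ 0.53781844 -0.29156461] [ 0.55159528 -0.3998822 ] [ 0.56546802 -0.21931874] 0.10919021139083648
tool-frame (y-dir, x-dir) beaker [ 0.0550047  -0.09432383] brown [-0.00277713  0.07730622]
```

```bash
python3 - <<'E'
from h import *
p=[.537,-.2927]
env.move_to([*p,.12],quat(-23)); env.move_linear([*p,.056],velocity=.08)
env.gripper_to(.02,50)
print(env.current_position(),env.current_gripper_width(),env.current_grasp_force(),env.current_ft_force())
env.move_linear([*p,.20],velocity=.12); env.dwell(.3)
print(env.current_clock(),env.current_position(),env.current_gripper_width(),env.current_grasp_force(),env.current_ft_force())
s=snap('wrist','w2.png');snap('scene','s2.png')
for z in (.201-.056+.081,): print(proj(s,[*env.current_position()[:2],z]))
E
python3 -c "
import cv2,numpy as np
a=cv2.imread('pics/w2.png')[150:450,120:520];b=cv2.imread('pics/s2.png')[150:450,220:620]
cv2.imwrite('pics/c2.png',np.hstack([a,b]))"
```

```text
[ 0.53719192 -0.29281716  0.05662976] 0.03579878132383024 49.78554546833038 [-0.58880094  0.57553185  6.33325851]
5.3083 [ 0.5369519  -0.29268024  0.1996635 ] 0.036347677267394476 49.87215220928192 [-0.12937046  0.72812645 -0.16922644]
(np.float64(321.431974879354), np.float64(381.14715156608395))
```

View pics/c2.png

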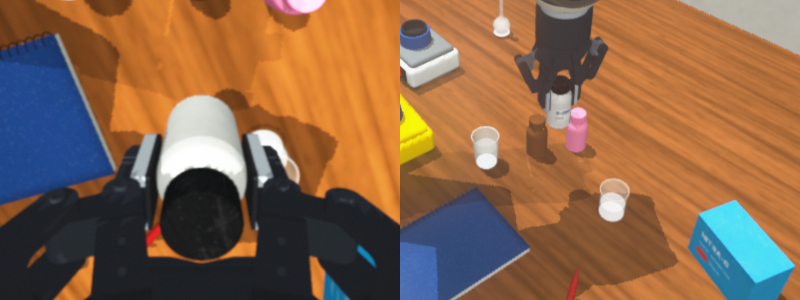

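The bottle is held upright, with the cap centred near (322,370) in the full wrist frame and the neighbours undisturbed. Next I look at the mixer from directly above.

```bash
python3 - <<'E'
from h import *
env.move_linear([.537,-.2927,.26],velocity=.2)
env.move_to([.562,.05,.26],quat(0)); env.dwell(.3)
s=snap('wrist','w3.png');t=snap('scene','s3.png')
for n,q in(('wrist',s),('scene',t)):
    h=cv2.cvtColor(q['frame'],cv2.COLOR_RGB2HSV)
    m=cv2.inRange(h,(105,120,40),(128,255,255))
    if n=='scene': m[:, :190]=0;m[:,280:]=0;m[:150]=0;m[220:]=0
    for c in cv2.findContours(m,0,2)[0]:
        if cv2.contourArea(c)>150: print(n,cv2.boundingRect(c),cv2.fitEllipse(cv2.convexHull(c)))
print(env.current_clock(),env.current_position(),ray(s,1,1)[0],proj(s,[.562,.13,.09]),proj(t,[.562,.13,.09]))
E
python3 -c "
import cv2,numpy as np
a=cv2.imread('pics/w3.png')[0:480,120:520];b=cv2.resize(cv2.imread('pics/s3.png')[130:250,180:280],(400,480))
cv2.imwrite('pics/c3.png',np.hstack([a,b]))"
```

```text
wrist (150, 406, 65, 74) ((182.31790161132812, 442.59942626953125), (45.35598373413086, 90.4923324584961), 41.82264709472656)
wrist (55, 388, 46, 34) ((76.04093933105469, 401.39892578125), (40.49455261230469, 47.779117584228516), 75.65400695800781)
wrist (96, 248, 79, 69) ((134.3597412109375, 282.7364196777344), (68.13849639892578, 79.78044891357422), 70.28390502929688)
wrist (282, 69, 79, 85) ((320.67138671875, 111.1644287109375), (79.13043975830078, 84.60853576660156), 179.51824951171875)
7.55 [0.56204199 0.04962969 0.2599571 ] [0.56259319 0.12777251 0.37727208] (np.float64(320.95602561092824), np.float64(119.15361870371618)) (np.float64(234.9563396848743), np.float64(178.96887834871822))
```

View pics/c3.png

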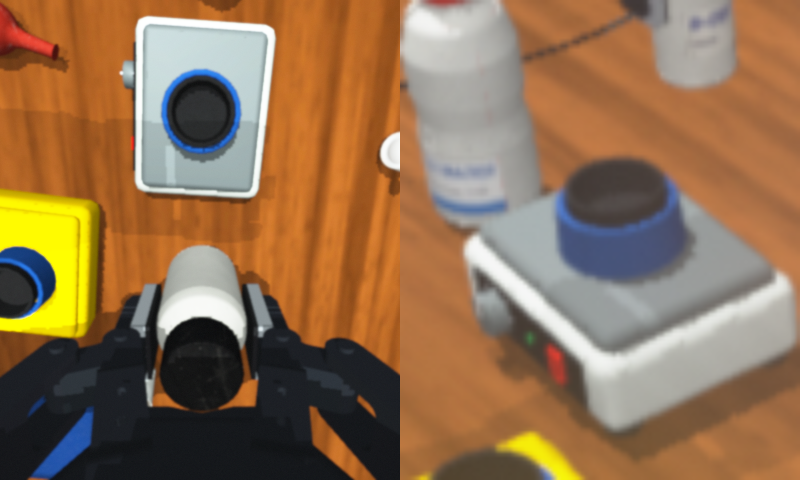

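The wrist view shows the collar ellipse at (320.7,111) and the base edge of the held bottle at row 246. The cap spans columns 282–363, with its bottom edge at row 409. The scene view has the cup's rim at about (234,178).

Run:
```python
from h import *
s=snap('wrist');t=snap('scene')
print('collar',onz(s,320.7,111.2,.09),'rim',onz(s,321,110.5,.098),'scene rim',onz(t,234.2,178,.098))
print('base: yb=',onz(s,322,246,.2033)-[0,.0185,0])
l,r=onz(s,282,365,.2843),onz(s,363,365,.2843);rc=(r-l)[0]/2
print('cap r',rc,(l+r)/2,'yb from cap far edge',onz(s,322,409,.2843)[1]+rc)
```

```text
collar [0.56172826 0.13618414 0.09      ] rim [0.56197815 0.13645813 0.098     ] scene rim [0.55671933 0.12355663 0.098     ]
base: yb= [0.56257161 0.04684667 0.2033    ]
cap r 0.012938461913895138 [0.56265056 0.05415538 0.2843    ] yb from cap far edge 0.04949380774337671
```

Run:
```python
from h import *
p=[.5615,.1365]
env.move_linear([*p,.26],quat(0),velocity=.15)
env.move_linear([*p,.172],velocity=.1); env.dwell(.3)
print(env.current_clock(),env.current_position(),env.current_ft_force())
t=snap('scene','s4.png');d=snap('side','d4.png')
for q in(t,d): print('base',proj(q,[.562,.1355,.115]),'rim',proj(q,[.562,.1355,.098]))
a=cv2.resize(cv2.imread('pics/s4.png')[110:210,185:285],(400,400),interpolation=2);b=cv2.resize(cv2.imread('pics/d4.png')[220:320,235:335],(400,400),interpolation=2)
cv2.imwrite('pics/c4.png',np.hstack([a,b]))
```

```text
9.7083 [0.56157631 0.13652701 0.17230979] [-0.59832172  0.01787907 -0.20847191]
base (np.float64(231.9174940786574), np.float64(167.54743836501805)) rim (np.float64(232.92673248841848), np.float64(174.5948943114533))
base (np.float64(280.8164788562926), np.float64(281.4035891556709)) rim (np.float64(280.8185204520268), np.float64(288.9140477649167))
```

View pics/c4.png

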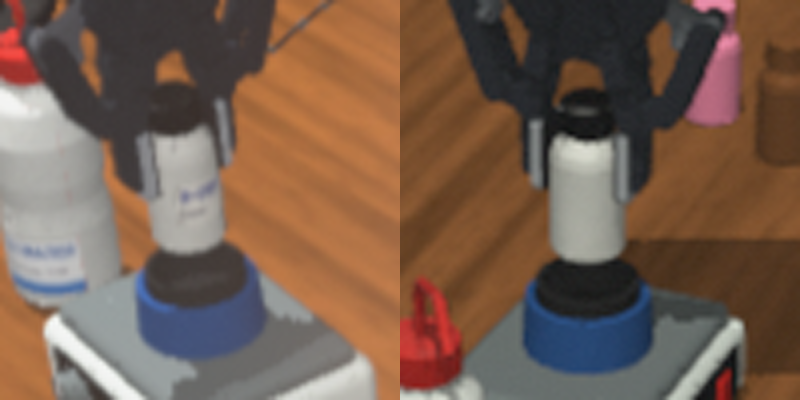

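The bottle hovers over the cup in both views. The side view has it centred (bottle at column 588, collar at 588 in the crop), while the scene view suggests it sits about 1 px left. I'll check that with masks.

Run:
```python
from h import *
for f,(r0,r1,c0,c1),rb in(('s4',(110,210,185,285),(150,175)),('d4',(220,320,235,335),(260,290))):
    im=cv2.imread(f'pics/{f}.png');hsv=cv2.cvtColor(im,cv2.COLOR_BGR2HSV)
    blue=cv2.inRange(hsv,(100,100,40),(130,255,255));
    s=snap('scene' if f=='s4' else 'side')
    for r in range(*((158,204,3) if f=='s4' else (270,314,3))):
        x=np.where(blue[r,c0:c1-5])[0]+c0
        x=x[abs(x-(235 if f=='s4' else 282))<20]
        w=np.where((hsv[r,c0:c1,1]<60)&(hsv[r,c0:c1,2]>140))[0]+c0
        w=w[abs(w-(233 if f=='s4' else 282))<14]
        print(f,r,'blue',(x.min(),x.max(),(x.min()+x.max())/2) if len(x) else '','white',(w.min(),w.max(),(w.min()+w.max())/2) if len(w) else '')
    for P in([.562,.1355,.115],[.562,.1355,.13],[.562,.1355,.09],[.562,.1355,.075]): print(np.round(proj(s,P),1))
    print('J',np.array(proj(s,[.572,.1355,.09]))-proj(s,[.562,.1355,.09]),np.array(proj(s,[.562,.1455,.09]))-proj(s,[.562,.1355,.09]))
```

```text
s4 158 blue  white (np.int64(225), np.int64(239), np.float64(232.0))
s4 161 blue  white (np.int64(222), np.int64(240), np.float64(231.0))
s4 164 blue  white (np.int64(223), np.int64(239), np.float64(231.0))
s4 167 blue  white (np.int64(223), np.int64(240), np.float64(231.5))
s4 170 blue  white (np.int64(224), np.int64(238), np.float64(231.0))
s4 173 blue  white 
s4 176 blue  white 
s4 179 blue (np.int64(219), np.int64(220), np.float64(219.5)) white 
s4 182 blue (np.int64(219), np.int64(221), np.float64(220.0)) white 
s4 185 blue (np.int64(220), np.int64(245), np.float64(232.5)) white 
s4 188 blue (np.int64(220), np.int64(243), np.float64(231.5)) white 
s4 191 blue (np.int64(221), np.int64(244), np.float64(232.5)) white 
s4 194 blue (np.int64(222), np.int64(243), np.float64(232.5)) white 
s4 197 blue (np.int64(226), np.int64(241), np.float64(233.5)) white (np.int64(220), np.int64(223), np.float64(221.5))
s4 200 blue  white (np.int64(220), np.int64(230), np.float64(225.0))
s4 203 blue  white (np.int64(220), np.int64(233), np.float64(226.5))
[231.9 167.5]
[231.  161.2]
[233.4 177.9]
[23
[... 411 characters left out ...]
4 285 blue  white 
d4 288 blue  white 
d4 291 blue (np.int64(267), np.int64(296), np.float64(281.5)) white 
d4 294 blue (np.int64(267), np.int64(297), np.float64(282.0)) white 
d4 297 blue (np.int64(266), np.int64(297), np.float64(281.5)) white 
d4 300 blue (np.int64(266), np.int64(297), np.float64(281.5)) white 
d4 303 blue (np.int64(266), np.int64(297), np.float64(281.5)) white 
d4 306 blue (np.int64(266), np.int64(297), np.float64(281.5)) white 
d4 309 blue (np.int64(268), np.int64(294), np.float64(281.0)) white 
d4 312 blue (np.int64(274), np.int64(288), np.float64(281.0)) white 
[280.8 281.4]
[280.8 274.7]
[280.8 292.4]
[280.8 298.9]
J [-4.67219577 -0.87382647] [-1.82335873  2.35741467]
```

Run:
```python
from h import *
t=snap('scene'); print('wash bottle base',onz(t,201,185,0))
env.move_linear([.5615,.1365,.29],velocity=.2)
for yaw,p in((0,[.562,.056]),(90,[.640,.135]),(-90,[.484,.135])):
    try: env.move_to([*p,.29],quat(yaw))
    except env.MotionError as e: print(yaw,e); continue
    env.dwell(.4)
    s=snap('wrist',f'y{yaw}.png')
    h=cv2.cvtColor(s['frame'],cv2.COLOR_RGB2HSV); m=cv2.inRange(h,(105,120,40),(128,255,255))
    exp=proj(s,[.562,.134,.09])
    for c in cv2.findContours(m,0,2)[0]:
        if cv2.contourArea(c)>150:
            e=cv2.fitEllipse(cv2.convexHull(c))
            if np.hypot(e[0][0]-exp[0],e[0][1]-exp[1])<60: print(yaw,np.round(e[0],1),np.round(e[1],1),onz(s,*e[0],.09))
print(env.current_clock())
```

```text
wash bottle base [0.56055266 0.28003741 0.        ]
0 [321.1 121.2] [71.  75.4] [0.56175753 0.13579814 0.09      ]
90 [320.6 120.7] [71.6 74.7] [0.56078927 0.13485764 0.09      ]
-90 [322.  121.3] [71.4 74.7] [0.56266878 0.13476064 0.09      ]
16.4417
```

Run:
```python
from h import *
p=[.5615,.1352]
env.move_to([*p,.29],quat(0)); env.move_linear([*p,.172],velocity=.12); env.dwell(.3)
f0=np.array(env.current_ft_force())
for z in (.158,.150,.144,.140,.138,.136):
    env.move_linear([*p,z],velocity=.03); env.dwell(.25)
    f=np.array(env.current_ft_force())-f0
    print(z,np.round(env.current_position(),4),np.round(f,2),np.round(env.current_wrist_torque(),2),round(env.current_gripper_width(),4))
    if np.hypot(*f[:2])>6 or f[2]>7: break
snap('scene','s5.png');snap('side','d5.png');print(env.current_clock())
a=cv2.resize(cv2.imread('pics/s5.png')[110:210,185:285],(400,400),interpolation=2);b=cv2.resize(cv2.imread('pics/d5.png')[220:320,235:335],(400,400),interpolation=2)
cv2.imwrite('pics/c5.png',np.hstack([a,b]))
```

```text
0.158 [0.5615 0.1352 0.1582] [ 0.31 -1.26  0.61] [ 0.01 -0.06  0.02] 0.036
0.15 [0.5616 0.1352 0.1501] [-0.44 -0.35  0.74] [-0.01 -0.02 -0.02] 0.0359
0.144 [0.5615 0.1352 0.1441] [ 0.58 -0.35  0.91] [-0.  0. -0.] 0.0358
0.14 [0.5615 0.1352 0.14  ] [-0.86 -0.48 -0.36] [-0.02  0.   -0.02] 0.036
0.138 [0.5615 0.1352 0.138 ] [ 0.57 -0.59  0.28] [-0.01  0.07  0.01] 0.0364
0.136 [0.5617 0.1352 0.1362] [ 1.68 -0.05  3.49] [ 0.05 -0.23  0.04] 0.036
23.0583
```

View pics/c5.png

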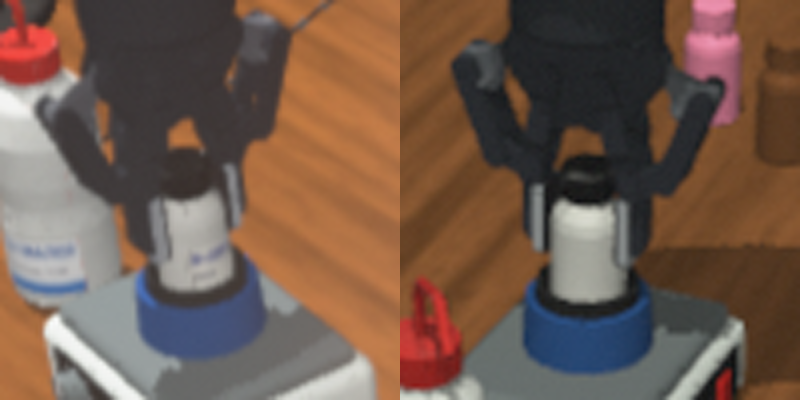

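The bottle is inside the cup in both views, and contact came at the expected height (about 3 N at TCP 0.136). Now I press.

Run:
```python
from h import *
p=[.5615,.1352]
for z in (.133,.1305,.1285):
    env.move_linear([*p,z],velocity=.02); env.dwell(.4)
    F=[]
    for _ in range(10): F.append(env.current_ft_force()); env.dwell(.03)
    print(z,np.round(env.current_position(),4),np.round(np.mean(F,0),2),np.round(env.current_wrist_torque(),2),env.current_clock())
snap('scene','s6.png');snap('side','d6.png')
a=cv2.resize(cv2.imread('pics/s6.png')[110:210,185:285],(400,400),interpolation=2);b=cv2.resize(cv2.imread('pics/d6.png')[220:320,235:335],(400,400),interpolation=2)
cv2.imwrite('pics/c6.png',np.hstack([a,b]))
```

```text
0.133 [0.5616 0.1352 0.1331] [3.09 0.61 4.75] [ 0.04 -0.62  0.04] 24.0917
0.1305 [0.5616 0.1352 0.1307] [2.79 0.49 6.38] [ 0.09 -0.51 -0.02] 25.1
0.1285 [0.5616 0.1352 0.1288] [2.49 0.59 7.68] [ 0.07 -0.47  0.04] 26.0833
```

View pics/c6.png

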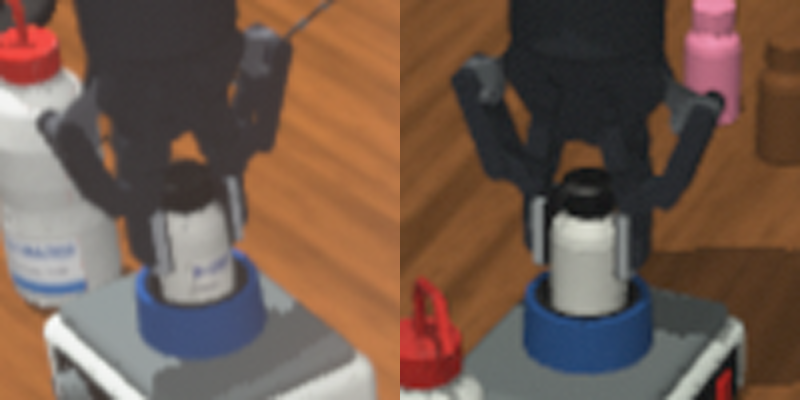

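The rim is now about level with the collar, and 7.7 N fits roughly 7.3–7.8 mm of travel. I'll go a touch lower, hold and hand in.

Run:
```python
from h import *
env.move_linear([.562,.1352,.1282],velocity=.02); env.dwell(4)
print(env.current_position(),env.current_ft_force(),env.current_grasp_force(),env.current_gripper_width(),env.current_clock())
print(env.hand_in())
```

```text
[0.56171446 0.13520137 0.12836375] [0.31597999 0.32799473 7.90654548] 50.54881453514099 0.03604595276751857 30.4333
the job is handed in; nothing more can be done
None
```

I set the bottle in the cup, pressed it to about 8 mm (7.9 N at the wrist), held it there for 4 s and handed the job in at 30.4 s still gripping; no verdict came back.

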